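Set the jigger arm's stop screw to the setting block

TASK

The jigger's profile arm is pinned up and its steel setting block lies on the arm's heel pad with a gap of a few millimetres under the stop screw. Take the square driver from the wooden tool block, seat it in the stop screw and turn the screw down (clockwise) until its rubber foot just drags on the setting block: a light nip that can be felt when the block is pulled, never clamped tight; leave the driver standing in the screw. Then, without turning the screw again, draw the block slowly out by its handle against that light drag, lay it gently and flat on the bench clear of the jigger, and leave the bowl, flask and wooden rib where they are.

Things in the scene. Friction and masses are not known exactly. Their poses are not given: they have to be found in the camera images.
- jigger: Fixed blue jigger: bed plate 76 x 250 mm, stop column (top at 166 mm, y = +47 to +65 mm) with an overhanging threaded boss, pivot cheeks 130 mm tall beyond y = -77 mm, a steel arm rising to -y over a wheel in a white pan. Origin: bench level under the screw's axis; z up. Its -x side (to the robot, within 0.25 rad) is free: the block's handle sticks out there and is drawn out that way.
- stop_screw: Upright steel stop screw. Origin: centre of its top face, in the socket's mouth, some 190 mm above the bench; z up. Head 28 mm square, 28 mm tall. Square socket 14 mm wide, 22 mm deep, sides along the head's x and y: four driver yaws fit, each with 0.17 rad of play either way. Its foot is 82 mm below. Turned clockwise (from above) it sinks 1.27 mm per rad (8 mm a turn) and stays put. 
- stop_foot (a point): Centre of the underside of the screw's rubber foot, a round bumper 20 mm across that turns and sinks with the screw. Pressed, it gives way upward 1 mm per 14 N, 4 mm at most. At the start it is 1 to 3 mm above the block's top. Once it rubs on the block, each newton of nip adds about 1 N to the pull that slides the block (friction about 0.5 above and below it).
- heel (a point): Centre of the heel pad's flat level top, 86 mm above the bench, straight under the screw. The pad is a shoe 60 mm (jigger x) by 56 mm (jigger y); it does not move.
- block_mid (a point): Centre of the loose steel setting block, 50 x 34 x 20 mm (x, y, z); 0.23 to 0.36 kg with its handle. Its x axis points away from the handle. It lies flat on the heel pad, its centre within 5 mm of the screw's axis, its yaw within 0.06 rad of the jigger's.
- block_grip (a point): Where to grip the block's wooden handle, a bar 12 x 12 mm in section, top flush with the block's top, so its underside is 8 mm above the block's underside. It runs from the block to 116 mm from the block's centre; this point is on its centre line, 100 mm from the block's centre, 14 mm above the underside. Axes as the block's.
- driver_bar (a point): Centre of the T-bar at the top of the loose steel driver (0.15 kg): a bar 50 mm long (x) and 14 x 14 mm in section. Under it runs a 12 mm shank to a square bit 12 mm wide, with sides along the driver's x and y axes. z points up from the bit to the bar. At the start the driver stands upright in the tool block.
- driver_tip (a point): The driver's lowest point, 78 mm below the centre of its T-bar. The full 12 mm square of the bit begins 8 mm above it; below that it tapers to a 6 mm square. Fully seated in the screw it is 22 mm below the screw's top face.
- stand: Fixed wooden tool block, 80 x 80 x 42 mm, that holds the driver upright in a hole 18.5 mm wide and 32 mm deep. Origin: centre of its underside.
- bowl: White ceramic bowl, 110 mm across, 45 mm tall, not to be moved. Origin: centre of its underside.
- flask: White bottle, 68 mm across, 170 mm tall, not to be moved. Origin: centre of its underside.
- rib: Flat wooden rib, 100 x 50 x 8 mm, not to be moved. Origin: centre of its underside.
Things that resemble listed ones, but are neither listed nor needed, are in the scene too. Leave any orange look-alike of the part that bears block_mid alone.

How it is judged:
On the way, in this order (a step that is already met when the one before it is completed fails the run):
1. the driver stands seated in the stop screw (z of driver_tip in the frame of stop_screw below -0.017 m and horizontal distance between driver_tip and stop_screw below 0.004 m and angle between driver_bar's own z axis and vertical below 0.12 rad), for 0.1 s.
2. the screw's foot nips the setting block (over 1 N) where it lies under the screw (contact force between stop_screw and block above 1 N and horizontal distance between block_mid and stop_foot below 0.009 m), for 0.2 s.
3. the block slides out under the foot with a light nip of 1 to 12 N (contact force between stop_screw and block between 1 and 12 N and horizontal distance between block_mid and stop_foot above 0.012 m), for 0.06 s.
At the end, for the whole second after the job is handed in: The block lies flat and at rest on the bench, its centre over 60 mm from the screw's axis; the screw's free foot is 18.6 to 19.95 mm above the heel pad (the 20 mm block less the light press of the soft foot); the driver stands in the socket, at least 15 mm deep (height (world z) of block_mid below 0.014 m and angle between block_mid's own z axis and vertical below 0.1 rad and horizontal distance between block_mid and stop_foot above 0.06 m and linear speed of block below 0.02 m/s and z of stop_foot in the frame of heel between 0.0186 and 0.01995 m and z of driver_tip in the frame of stop_screw below -0.015 m and angle between driver_bar's own z axis and vertical below 0.2 rad); the robot touches nothing.
It fails at once if the block is clamped: the screw's foot presses on it with more than 22 N (contact force between stop_screw and block above 22 N).
It fails at once if the fingers turn or push the stop screw themselves (over 3 N) (contact force between the fingers and stop_screw above 3 N).
It fails at once if the block is dropped or flung (faster than 0.8 m/s) (linear speed of block above 0.8 m/s).
It fails at once if the bowl, flask or rib is moved by more than 30 mm (distance of any of bowl, flask, rib from where it was at the start of the episode above 0.03 m).
It also fails if it takes over 64 s, if anything falls off the work surface, if the arm or the gripper's body presses on something with over 40 N, if the wrist force passes 120 N, or if a joint passes its speed limit or range.

ROBOT

A 6-joint arm with a two-finger parallel gripper is mounted at the origin on the work surface. World frame = base frame: x ahead of the robot, y to its left, z up, the work surface at z = 0. Lengths are in m, angles in rad, forces in N, time in s.
With the tool pointing down it reaches from about 0.375 to 0.9 m from the base axis. Payload 3.1 kg.
Tool frame: the origin (TCP) lies midway between the tips of the shut fingers; the grasp point (between the pads) lies 19 mm behind it (manip.grasp_offset is the distance from the TCP to the grasp point, in m); z points along the fingers, y is the line along which they close (so a half turn about z gives the same grasp; the last joint's range is limited). The gripper opens to 85 mm and grips with 20 to 120 N. Pads are 22 mm wide; open, the fingers measure 114 mm over their backs; the gripper's body (76 mm by 85 mm) begins 54 mm behind the grasp point. The pads swing forward as they close: fully open they stand 13 mm farther back than shut.
Start: joints at [0.959, 0.527, 1.433, -0, 1.181, -0.178], TCP at [0.263, 0.567, 0.231] pointing down, gripper open.
Joint ranges: [-3.08, 3.08], [-0.75, 2.2], [0.22, 2.44], [-1.43, 4.57], [0, 2.65], [-2.85, 2.85]. Speed limits (rad/s): [2.79, 2.79, 3.14, 3.14, 3.14, 3.14].

INTERFACE

Orientations are given as a unit quaternion [x, y, z, w].
In Python, from station import sensors, cams, order, manip gives the robot as it stands.
- The arm moves only by the tool move_arm, never from a script. Its argument "targets" is a list of rows, each an object of numbers: "dx", "dy", "dz": the shift along the world's x, y, z normalised to -1 to 1, where 1 is 25 mm; "rx", "ry", "rz": the turn, a rotation vector about the world's x, y, z normalised to -1 to 1, where 1 is 30 degrees. A call has exactly 10 rows; each row shifts and turns the commanded pose from where the row before left it; what a row does not reach is not made up. A row lasts 1/8 s, in which the tool goes at most 62.5 mm and 10.7 degrees, less where a joint would pass 70% of its speed; a pose out of reach is approached as far as the arm can. A call with a number of a shift or a turn outside -1 to 1 is refused whole. A call with a gripper value outside its range is refused whole. "claw" is the opening in per cent of the stroke, from 0 (shut) to 100 (fully open), set as the call begins (left out, the last holds). The fingers move at their own pace and stop on an object; "newtons" is the grip in N (left out, the last holds). Time passes only in rows, so rows that do not move let the fingers close, or fill a call up. It gives the time, the measured TCP pose, the force, the opening and the grip force at its end, in the units of the state.
- sensors.sense(): the state, without advancing time (a new reading comes with each control period).
- cams.snapshot(name): name is "scene" or "top" or "wrist"; returns the picture (400x640x3 uint8, red, green, blue); there is no depth.
- cams.camera_model(name): a dict with "fx", "fy", "cx", "cy" (pixels), "extrinsics" (4x4, takes a point from world to camera coordinates). Camera axes: x right, y down, z forward; pixel columns grow to the right and rows downward; lengths in m; the calibration is good to about 2 mm. A picture is of the moment at which its call begins: read the wrist's pose just before it. camera_model takes no time and is no camera call; for the wrist camera it gives the pose at the moment of the call.
- order.sign_off(): hands the job in; it is judged then, once.
The state is a dict: "t": time; "q": joint angles; "qd": joint speeds; "tau": joint torques, N m; "tcp_pos": TCP position; "tool_rot": TCP orientation; "force": force on the tool from outside, world axes, zero at the start; "ft_torque": the same for the moment, N m; "finger_gap": opening from 0.0 (shut) to 1.0 (fully open); "gripper_force": force on a finger pad.
Only numpy, scipy, OpenCV 4.12 (cv2) and the standard library are available. Lean on these libraries where they do the work, as an engineer would, in place of code of your own. Each camera call takes 0.05 s, during which the arm holds its last target. There are 200 camera calls.

## Working session

There is one attempt and no reset: what is moved stays moved. The work goes in short steps, Python scripts to look and compute and a tool call to move; the robot and the scene stay as the last step left them, time stands still between calls to the robot, and variables do not carry over. Pictures are saved under pics/ and viewed, at most 10 in all, crops included, and the job is handed in when it is done.

Besides the shell and the picture viewer there is one more tool, called after ">>>" as a command line: name --argument value ..., lists and objects as JSON in quotes. move_arm: Moves the arm, as the interface text tells. Scaled input: -1 to 1 covers 25 mm each way for a shift and 30 degrees each way for a turn. Its arguments: {"type":"object","properties":{"targets":{"type":"array"},"claw":{"type":"number"},"newtons":{"type":"number"}},"required":["targets"]}

```bash
ls; mkdir -p pics
python3 - <<'E'
from station import sensors,cams,order,manip
import cv2
s=sensors.sense();print({k:s[k] for k in('t','q','tcp_pos','tool_rot','force','finger_gap')}, manip.grasp_offset)
for n in('scene','top'):
    im=cams.snapshot(n);cv2.imwrite(f'pics/{n}0.png',im[:,:,::-1]);m=cams.camera_model(n);print(n,m)
E
```

```text
pics
{'t': 0.0, 'q': array([ 9.58490939e-01,  5.28493145e-01,  1.43389649e+00,  1.52861789e-06,
        1.18137742e+00, -1.78490856e-01]), 'tcp_pos': array([0.26226388, 0.56653224, 0.23031888]), 'tool_rot': array([ 2.15210550e-01,  9.76567068e-01, -1.00304274e-03, -4.19415069e-04]), 'force': array([0.29270789, 0.05652704, 0.05129269]), 'finger_gap': 1.003858838751796} 0.0187
scene {'fx': 399.739887718936, 'fy': 399.739887718936, 'cx': 320.10984365664655, 'cy': 199.82873238930188, 'extrinsics': array([[ 0.33403285,  0.94251198,  0.00965523, -0.38297902],
       [ 0.56293857, -0.19127245, -0.80406157, -0.20380845],
       [-0.75599089,  0.27401828, -0.59446763,  1.35113943],
       [ 0.        ,  0.        ,  0.        ,  1.        ]])}
top {'fx': 364.29932989223454, 'fy': 364.29932989223454, 'cx': 322.4800905895306, 'cy': 200.3016799990855, 'extrinsics': array([[-0.02372592, -0.9993952 ,  0.02542266,  0.17047132],
       [-0.99618515,  0.02149828, -0.08457525,  0.61837071],
       [ 0.08397756, -0.0273323 , -0.99609272,  0.880956  ],
       [ 0.        ,  0.        ,  0.        ,  1.        ]])}
```

View pics/scene0.png

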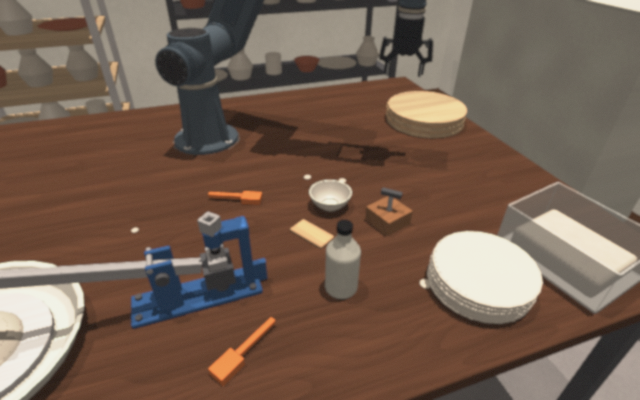

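View pics/top0.png

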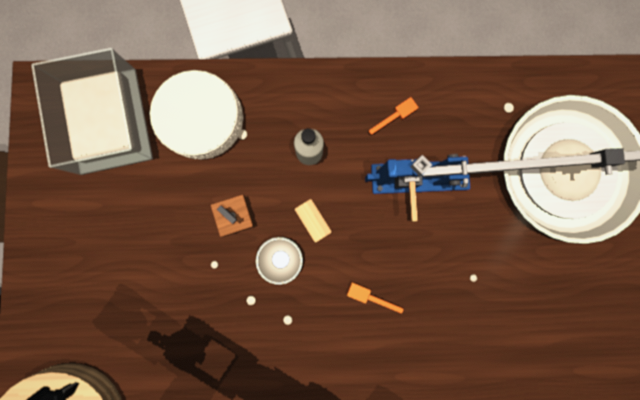

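The scene view shows the stop screw at (209,222), the driver T-bar at (391,192), the flask at (343,265), the bowl at (330,195) and the rib at (312,233). In the top view these are screw head (422,163), tan block handle (414,200), driver (230,214), bowl (280,260), rib (313,220) and flask (309,147). Two orange look-alikes lie at top (400,112) and (375,297). The block meant is the steel one with the wooden handle, under the screw. I'll confirm that in an enlarged crop.

```bash
cat > h.py <<'E'
import numpy as np,cv2
from station import sensors,cams,order,manip
def ray(m,u,v):
    E=m['extrinsics'];R=E[:3,:3];t=E[:3,3]
    return -R.T@t, R.T@np.array([(u-m['cx'])/m['fx'],(v-m['cy'])/m['fy'],1.])
def onz(m,u,v,z):
    c,d=ray(m,u,v);return c+d*(z-c[2])/d[2]
def proj(m,P):
    E=m['extrinsics'];p=E[:3,:3]@np.asarray(P)+E[:3,3];return np.array([m['fx']*p[0]/p[2]+m['cx'],m['fy']*p[1]/p[2]+m['cy']])
def tri(ms,uvs):
    A=np.zeros((3,3));b=np.zeros(3)
    for m,(u,v) in zip(ms,uvs):
        c,d=ray(m,u,v);d/=np.linalg.norm(d);P=np.eye(3)-np.outer(d,d);A+=P;b+=P@c
    return np.linalg.solve(A,b)
E
python3 - <<'E'
from h import *
t=cv2.imread('pics/top0.png');s=cv2.imread('pics/scene0.png')
c=lambda im,x,y,w,h,k:cv2.resize(im[y:y+h,x:x+w],None,fx=k,fy=k,interpolation=cv2.INTER_CUBIC)
a=np.hstack([c(t,365,140,80,60,5),c(t,205,190,80,60,5)]);b=np.hstack([c(s,170,200,80,60,5),c(s,360,175,80,60,5)])
cv2.imwrite('pics/crop.png',np.vstack([a,b]))
m=cams.camera_model('top');n=cams.camera_model('scene')
print('screw',onz(m,422,163,.19),onz(n,209,219,.19),tri([m,n],[(422,163),(209,219)]))
print('driver',tri([m,n],[(230,214),(391,192)]),onz(m,230,214,.088))
print('handle',onz(m,414,220,.106),onz(m,413,180,.106))
for k,u in dict(bowl=(280,260),rib=(313,220),flask=(309,147)).items(): print(k,onz(m,*u,.02))
E
```

```text
screw [ 0.68072026 -0.04579455  0.19      ] [ 0.67843701 -0.04621318  0.19      ] [ 0.68040755 -0.04581583  0.19134903]
driver [0.5906645  0.37170903 0.09427779] [0.58982818 0.37032796 0.088     ]
handle [ 0.56598135 -0.04734638  0.106     ] [ 0.65721638 -0.04916582  0.106     ]
bowl [0.47768791 0.26404523 0.02      ]
rib [0.57386376 0.18100567 0.02      ]
flask [0.75814174 0.1871326  0.02      ]
```

View pics/crop.png

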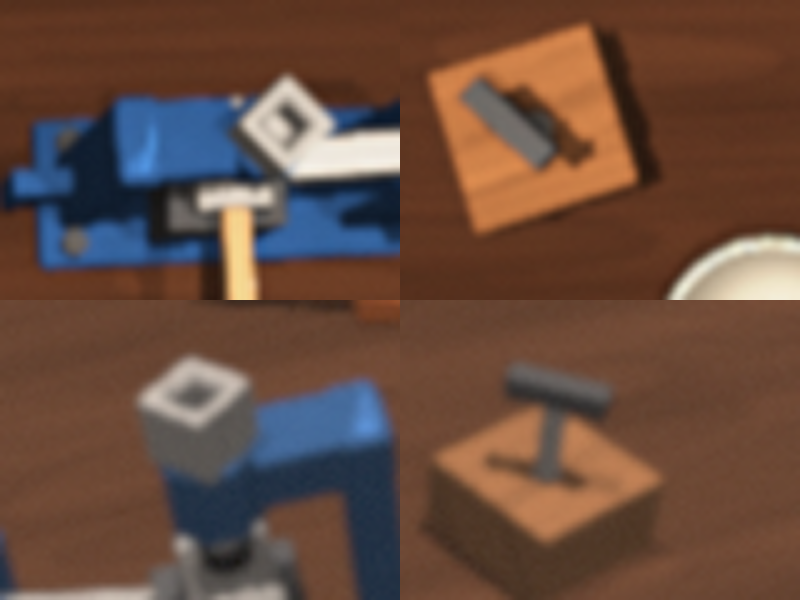

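The crop confirms the steel block with the tan handle under the screw head, the head turned about 45 degrees and its socket visible. The driver's T-bar lies diagonally over the wooden block. Next I'll measure the angles.

Run:
```python
from h import *
t=cv2.imread('pics/top0.png').astype(int);m=cams.camera_model('top')
def rect(x,y,w,h,f,z,name):
    c=t[y:y+h,x:x+w];M=f(c).astype(np.uint8)
    cs,_=cv2.findContours(M,0,1);k=max(cs,key=cv2.contourArea);r=cv2.minAreaRect(k)
    P=np.array([onz(m,*(p+[x,y]),z)[:2] for p in cv2.boxPoints(r)])
    e=P[1]-P[0],P[2]-P[1]
    print(name,r,P.mean(0),[(np.linalg.norm(a),np.degrees(np.arctan2(a[1],a[0]))) for a in e])
rect(215,203,24,24,lambda c:(c.max(2)-c.min(2)<25)&(c.max(2)>55)&(c.max(2)<150),.095,'bar')
rect(408,150,26,28,lambda c:(c.max(2)-c.min(2)<30)&(c.min(2)>120)&(np.add.outer(np.arange(28),np.arange(26)*0.7)<38),.19,'head')
rect(405,183,20,45,lambda c:(c[:,:,2]-c[:,:,0]>60)&(c[:,:,2]>150),.106,'handle')
w=cams.camera_model('wrist');s=sensors.sense();E=w['extrinsics'];C=-E[:3,:3].T@E[:3,3]
from scipy.spatial.transform import Rotation as R
T=R.from_quat(s['tool_rot']).as_matrix();print('cam in tool',T.T@(C-s['tcp_pos']),'R',(T.T@E[:3,:3].T).round(3),w['fx'])
print('tool y',T[:,1])
```

```text
bar ((12.75, 10.25), (19.798988342285156, 7.77817440032959), 45.0) [0.59130116 0.37382309] [(np.float64(0.01742080765868116), np.float64(-45.368356952637875)), (np.float64(0.045252816716113385), np.float64(-135.92098979443062))]
head ((15.750001907348633, 15.75), (19.091880798339844, 14.142135620117188), 45.0) [ 0.67495779 -0.04915455] [(np.float64(0.029837279429368323), np.float64(-46.6639176399217)), (np.float64(0.03917263948123542), np.float64(-137.0896993597156))]
handle ((8.245136260986328, 18.922182083129883), (38.300270080566406, 6.362585067749023), 86.42366790771484) [ 0.60721103 -0.04747037] [(np.float64(0.014637956464940483), np.float64(-87.59098748094958)), (np.float64(0.08721800238211459), np.float64(-179.02558410538944))]
cam in tool [ 0.07056696  0.00055156 -0.14158659] R [[-0.    -0.959 -0.284]
 [ 1.    -0.    -0.001]
 [ 0.001 -0.284  0.959]] 307.94473551085565
tool y [ 0.42030912  0.90737873 -0.00202198]
```

>>> move_arm --targets '[{"dx": 0.95,"dy": -0.55,"rz": 0.23},{"dx": 0.95,"dy": -0.55,"rz": 0.23},{"dx": 0.95,"dy": -0.55,"rz": 0.23},{"dx": 0.95,"dy": -0.55,"rz": 0.23},{"dx": 0.95,"dy": -0.55,"rz": 0.23},{"dx": 0.95,"dy": -0.55,"rz": 0.23},{"dx": 0.95,"dy": -0.55,"rz": 0.23},{"dx": 0.95,"dy": -0.55,"rz": 0.23},{"dx": 0.95,"dy": -0.55,"rz": 0.23},{"dx": 0.95,"dy": -0.55,"rz": 0.23}]' --claw 100

```text
schema error: expected keys dx, dy, dz, rx, ry, rz
```

>>> move_arm --targets '[{"dx": 0.6,"dy": -0.38,"dz": -0.2},{"dx": 0.6,"dy": -0.38,"dz": -0.2},{"dx": 0.6,"dy": -0.38,"dz": -0.2},{"dx": 0.6,"dy": -0.38,"dz": -0.2},{"dx": 0.6,"dy": -0.38,"dz": -0.2},{"dx": 0.6,"dy": -0.38,"dz": -0.2},{},{},{},{}]'

```text
schema error: expected keys dx, dy, dz, rx, ry, rz
```

Run:
```python
from h import *
from scipy.spatial.transform import Rotation as R
s=sensors.sense();m=cams.camera_model('wrist');im=cams.snapshot('wrist');cv2.imwrite('pics/w1.png',im[:,:,::-1])
np.save('w1.npy',m,allow_pickle=True)
T=R.from_quat(s['tool_rot']).as_matrix();print(s['t'],s['q'],s['tcp_pos'],np.degrees(np.arctan2(T[1,1],T[0,1])),T[:,2])
print(proj(m,[.591,.372,.095]))
```

```text
0.1 [ 9.58512919e-01  5.28399565e-01  1.43380932e+00 -8.17232216e-06
  1.18143704e+00 -1.78493021e-01] [0.26227343 0.56656471 0.23040412] 65.14584050570797 [-0.0011739  -0.00168461 -0.99999789]
[292.2255839  478.88236226]
```

View pics/w1.png

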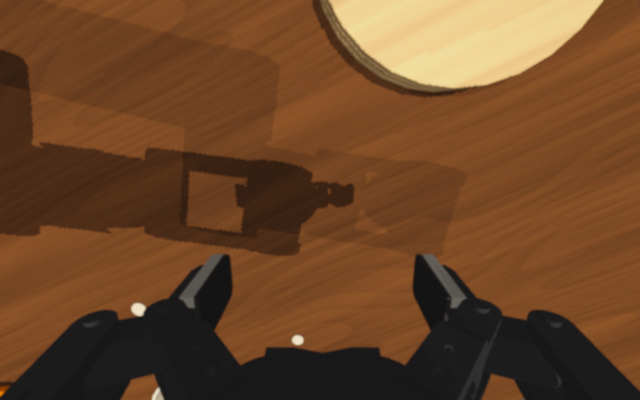

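The moves were refused because every row needs all six keys. The picture therefore shows only bare bench, with the open fingers at (210,300) and (440,300). I'll resend the moves.

>>> move_arm --targets '[{"dx": 0.95,"dy": -0.55,"dz": 0,"rx": 0,"ry": 0,"rz": 0.23},{"dx": 0.95,"dy": -0.55,"dz": 0,"rx": 0,"ry": 0,"rz": 0.23},{"dx": 0.95,"dy": -0.55,"dz": 0,"rx": 0,"ry": 0,"rz": 0.23},{"dx": 0.95,"dy": -0.55,"dz": 0,"rx": 0,"ry": 0,"rz": 0.23},{"dx": 0.95,"dy": -0.55,"dz": 0,"rx": 0,"ry": 0,"rz": 0.23},{"dx": 0.95,"dy": -0.55,"dz": 0,"rx": 0,"ry": 0,"rz": 0.23},{"dx": 0.95,"dy": -0.55,"dz": 0,"rx": 0,"ry": 0,"rz": 0.23},{"dx": 0.95,"dy": -0.55,"dz": 0,"rx": 0,"ry": 0,"rz": 0.23},{"dx": 0.95,"dy": -0.55,"dz": 0,"rx": 0,"ry": 0,"rz": 0.23},{"dx": 0.95,"dy": -0.55,"dz": 0,"rx": 0,"ry": 0,"rz": 0.23}]' --claw 100

```text
t: 1.4
tcp_pos: [0.5007, 0.4289, 0.2308]
tool_rot: [-0.378, 0.926, -0.0, -0.0]
force: [-0.9, 0.3, 0.2]
finger_gap: 0.999
gripper_force: 0.0
```

>>> move_arm --targets '[{"dx": 0.6,"dy": -0.38,"dz": -0.2,"rx": 0,"ry": 0,"rz": 0},{"dx": 0.6,"dy": -0.38,"dz": -0.2,"rx": 0,"ry": 0,"rz": 0},{"dx": 0.6,"dy": -0.38,"dz": -0.2,"rx": 0,"ry": 0,"rz": 0},{"dx": 0.6,"dy": -0.38,"dz": -0.2,"rx": 0,"ry": 0,"rz": 0},{"dx": 0.6,"dy": -0.38,"dz": -0.2,"rx": 0,"ry": 0,"rz": 0},{"dx": 0.6,"dy": -0.38,"dz": -0.2,"rx": 0,"ry": 0,"rz": 0},{"dx": 0,"dy": 0,"dz": 0,"rx": 0,"ry": 0,"rz": 0},{"dx": 0,"dy": 0,"dz": 0,"rx": 0,"ry": 0,"rz": 0},{"dx": 0,"dy": 0,"dz": 0,"rx": 0,"ry": 0,"rz": 0},{"dx": 0,"dy": 0,"dz": 0,"rx": 0,"ry": 0,"rz": 0}]'

```text
t: 2.65
tcp_pos: [0.5897, 0.3731, 0.2016]
tool_rot: [-0.376, 0.927, 0.0, 0.0]
force: [-0.0, 0.9, 0.0]
finger_gap: 1.001
gripper_force: 0.0
```

Run:
```python
from h import *
from scipy.spatial.transform import Rotation as R
s=sensors.sense();m=cams.camera_model('wrist');im=cams.snapshot('wrist');cv2.imwrite('pics/w2.png',im[:,:,::-1])
np.save('w2.npy',m,allow_pickle=True)
T=R.from_quat(s['tool_rot']).as_matrix();print(s['t'],s['q'],s['tcp_pos'],np.degrees(np.arctan2(T[1,1],T[0,1])),T[:,2],s['force'],s['ft_torque'])
print(proj(m,[.591,.372,.095]))
```

```text
2.65 [ 4.04329914e-01  6.58213401e-01  1.26111410e+00  1.05704527e-04
  1.22196467e+00 -1.93781695e+00] [0.58972117 0.37311294 0.20164655] 134.1930611625063 [ 2.37175653e-04  2.09539777e-04 -9.99999950e-01] [-0.02546768  0.94588388  0.01281623] [ 0.03544293  0.03473778 -0.00235853]
[321.82473676 199.88640861]
```

View pics/w2.png

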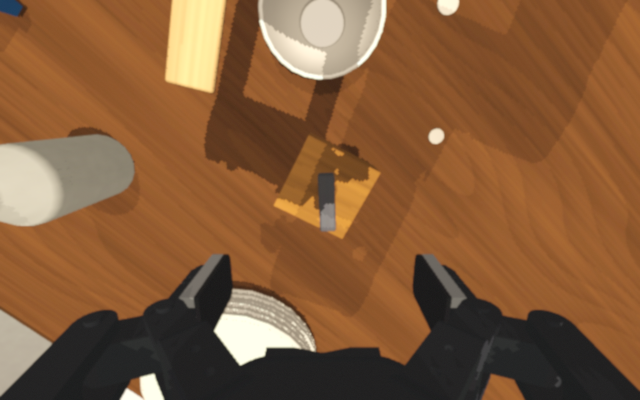

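The bar runs from (326,174) to (328,230), nearly in line with the tool, inside the wooden block. I'll refine that with a mask.

Run:
```python
from h import *
m=np.load('w2.npy',allow_pickle=True).item();im=cv2.imread('pics/w2.png').astype(int)
x,y,w,h=310,168,36,70
c=im[y:y+h,x:x+w];M=((c.max(2)-c.min(2)<28)).astype(np.uint8)
cs,_=cv2.findContours(M,0,1);k=max(cs,key=cv2.contourArea);r=cv2.minAreaRect(k);B=cv2.boxPoints(r)+[x,y]
P=np.array([onz(m,*p,.095)[:2] for p in B]);e=P[1]-P[0],P[2]-P[1]
print(B,P.mean(0),[(np.linalg.norm(a),np.degrees(np.arctan2(a[1],a[0]))) for a in e])
print('\n'.join(''.join('#' if v else '.' for v in row) for row in M[::2]))
```

```text
[[317.68927574 173.19238663]
 [332.94186974 172.79100418]
 [334.44151878 229.7778511 ]
 [319.18892479 230.17923355]] [0.58999552 0.37601455] [(np.float64(0.012472320165013182), np.float64(135.71188643308986)), (np.float64(0.04991558760855549), np.float64(46.23038511783427))]
....................................
....................................
....................................
.........##############.............
........################............
........################............
........################............
........################............
........################............
.........###############............
.........###############............
.........###############............
.........###############............
.........###############............
.........###############............
.........###############............
.........###############............
.........###############............
.........###############............
.........###############............
..........##############............
..........##############............
..........##############............
...........##############...........
...........#############............
...........#############............
...........##############...........
...........##############...........
...........##############...........
...........##############...........
...........##############...........
............#####...................
....................................
....................................
....................................
```

>>> move_arm --targets '[{"dx": 0,"dy": 0.12,"dz": -0.7,"rx": 0,"ry": 0,"rz": 0.06},{"dx": 0,"dy": 0,"dz": -0.8,"rx": 0,"ry": 0,"rz": 0},{"dx": 0,"dy": 0,"dz": -0.8,"rx": 0,"ry": 0,"rz": 0},{"dx": 0,"dy": 0,"dz": -0.8,"rx": 0,"ry": 0,"rz": 0},{"dx": 0,"dy": 0,"dz": -0.8,"rx": 0,"ry": 0,"rz": 0},{"dx": 0,"dy": 0,"dz": -0.7,"rx": 0,"ry": 0,"rz": 0},{"dx": 0,"dy": 0,"dz": -0.5,"rx": 0,"ry": 0,"rz": 0},{"dx": 0,"dy": 0,"dz": -0.2,"rx": 0,"ry": 0,"rz": 0},{"dx": 0,"dy": 0,"dz": 0,"rx": 0,"ry": 0,"rz": 0},{"dx": 0,"dy": 0,"dz": 0,"rx": 0,"ry": 0,"rz": 0}]'

```text
t: 3.95
tcp_pos: [0.5908, 0.3759, 0.0697]
tool_rot: [-0.39, 0.921, 0.0, 0.001]
force: [0.1, 0.8, 0.5]
finger_gap: 1.0
gripper_force: 0.0
```

>>> move_arm --targets '[{"dx": 0,"dy": 0,"dz": 0,"rx": 0,"ry": 0,"rz": 0},{"dx": 0,"dy": 0,"dz": 0,"rx": 0,"ry": 0,"rz": 0},{"dx": 0,"dy": 0,"dz": 0,"rx": 0,"ry": 0,"rz": 0},{"dx": 0,"dy": 0,"dz": 0,"rx": 0,"ry": 0,"rz": 0},{"dx": 0,"dy": 0,"dz": 0,"rx": 0,"ry": 0,"rz": 0},{"dx": 0,"dy": 0,"dz": 0,"rx": 0,"ry": 0,"rz": 0},{"dx": 0,"dy": 0,"dz": 0,"rx": 0,"ry": 0,"rz": 0},{"dx": 0,"dy": 0,"dz": 0,"rx": 0,"ry": 0,"rz": 0},{"dx": 0,"dy": 0,"dz": 0,"rx": 0,"ry": 0,"rz": 0},{"dx": 0,"dy": 0,"dz": 0,"rx": 0,"ry": 0,"rz": 0}]' --claw 0 --newtons 60

```text
t: 5.2
tcp_pos: [0.5902, 0.3757, 0.069]
tool_rot: [-0.39, 0.921, 0.0, 0.0]
force: [-0.5, 0.6, 3.0]
finger_gap: 0.153
gripper_force: 58.8
```

>>> move_arm --targets '[{"dx": 0,"dy": 0,"dz": 1,"rx": 0,"ry": 0,"rz": 0},{"dx": 0,"dy": 0,"dz": 1,"rx": 0,"ry": 0,"rz": 0},{"dx": 0,"dy": 0,"dz": 1,"rx": 0,"ry": 0,"rz": 0},{"dx": 0.2,"dy": -1,"dz": 0.75,"rx": 0,"ry": 0,"rz": 0},{"dx": 0.2,"dy": -1,"dz": 0.75,"rx": 0,"ry": 0,"rz": 0},{"dx": 0.2,"dy": -1,"dz": 0.75,"rx": 0,"ry": 0,"rz": 0},{"dx": 0.2,"dy": -1,"dz": 0.75,"rx": 0,"ry": 0,"rz": 0},{"dx": 0.2,"dy": -1,"dz": 0.75,"rx": 0,"ry": 0,"rz": 0},{"dx": 0.2,"dy": -1,"dz": 0.75,"rx": 0,"ry": 0,"rz": 0},{"dx": 0.2,"dy": -1,"dz": 0.75,"rx": 0,"ry": 0,"rz": 0}]'

```text
t: 6.45
tcp_pos: [0.625, 0.1974, 0.2754]
tool_rot: [-0.389, 0.921, -0.0, -0.001]
force: [1.1, -0.8, -1.2]
finger_gap: 0.152
gripper_force: 58.9
```

>>> move_arm --targets '[{"dx": 0.22,"dy": -1,"dz": 0,"rx": 0,"ry": 0,"rz": 0},{"dx": 0.22,"dy": -1,"dz": 0,"rx": 0,"ry": 0,"rz": 0},{"dx": 0.22,"dy": -1,"dz": 0,"rx": 0,"ry": 0,"rz": 0},{"dx": 0.22,"dy": -1,"dz": 0,"rx": 0,"ry": 0,"rz": 0},{"dx": 0.22,"dy": -1,"dz": 0,"rx": 0,"ry": 0,"rz": 0},{"dx": 0.22,"dy": -1,"dz": 0,"rx": 0,"ry": 0,"rz": 0},{"dx": 0.22,"dy": -1,"dz": 0,"rx": 0,"ry": 0,"rz": 0},{"dx": 0.22,"dy": -1,"dz": 0,"rx": 0,"ry": 0,"rz": 0},{"dx": 0.22,"dy": -1,"dz": 0,"rx": 0,"ry": 0,"rz": 0},{"dx": 0,"dy": -0.5,"dz": 0,"rx": 0,"ry": 0,"rz": 0}]'

```text
t: 7.7
tcp_pos: [0.675, -0.0391, 0.2749]
tool_rot: [-0.39, 0.921, -0.0, 0.0]
force: [-1.0, -0.1, -1.4]
finger_gap: 0.149
gripper_force: 58.9
```

```bash
cat > st.py <<'E'
from h import *
from scipy.spatial.transform import Rotation as R
def st():
    s=sensors.sense();T=R.from_quat(s['tool_rot']).as_matrix()
    print('t',round(s['t'],2),'q6',round(s['q'][5],3),'tcp',s['tcp_pos'].round(4),'yaw',round(np.degrees(np.arctan2(T[1,1],T[0,1])),2),'tz',T[:,2].round(4),'F',s['force'].round(2),'M',s['ft_torque'].round(4),'gap',round(s['finger_gap'],3));return s
E
python3 - <<'E'
from st import *
s=st();m=cams.camera_model('wrist');im=cams.snapshot('wrist');cv2.imwrite('pics/w3.png',im[:,:,::-1]);np.save('w3.npy',m,allow_pickle=True)
print(proj(m,[.6804,-.0458,.19]),proj(m,s['tcp_pos']-[0,0,.059]))
E
```

```text
t 7.7 q6 -2.594 tcp [ 0.675  -0.0391  0.2749] yaw 135.86 tz [ 1.e-04 -2.e-04 -1.e+00] F [-0.99 -0.1  -1.42] M [ 0.0358  0.0535 -0.0178] gap 0.149
[312.94956913 206.22992757] [324.23897469 218.83637801]
```

View pics/w3.png

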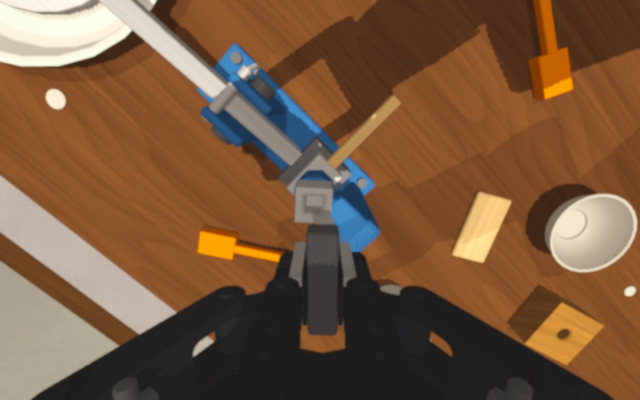

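The head is at (314,203), nearly square to the picture, its socket in the middle. The driver's bar spans (322,230) to (322,330), hiding the bit. I'll enlarge the crop.

Run:
```python
from h import *
im=cv2.imread('pics/w3.png')[165:245,275:375];b=cv2.resize(im,None,fx=7,fy=7,interpolation=cv2.INTER_CUBIC)
cv2.imwrite('pics/c3.png',b)
```

```text
(no output)
```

View pics/c3.png

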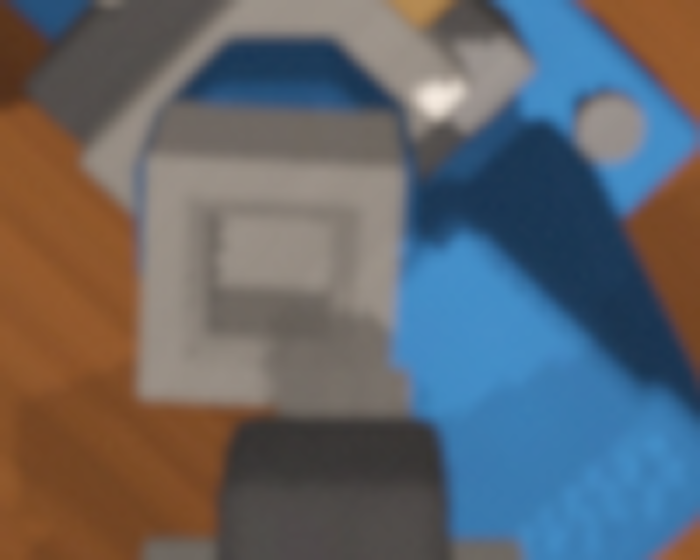

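The head's top face has crop corners (145,152), (408,157) and (135,402), with the socket centred near (280,270). The bit pokes out below the bar near crop (345,375). Casting these now.

Run:
```python
from h import *
m=np.load('w3.npy',allow_pickle=True).item()
C=np.array([[145,152],[408,157],[135,402],[398,409]])
px=(C+.5)/7-.5+[275,165]
for z in(.186,.19,.194):
    P=np.array([onz(m,*p,z)[:2] for p in px]);a=P[1]-P[0];b=P[2]-P[0];c=P[3]-P[2]
    print(z,P.mean(0),*[ (np.linalg.norm(e).round(4),np.degrees(np.arctan2(e[1],e[0])).round(1)) for e in(a,b,c)])
```

```text
0.186 [ 0.6803509  -0.04556919] (np.float64(0.0289), np.float64(134.7)) (np.float64(0.0292), np.float64(42.2)) (np.float64(0.0299), np.float64(134.2))
0.19 [ 0.67941488 -0.04635738] (np.float64(0.0284), np.float64(134.7)) (np.float64(0.0287), np.float64(42.2)) (np.float64(0.0294), np.float64(134.2))
0.194 [ 0.67847886 -0.04714558] (np.float64(0.0279), np.float64(134.7)) (np.float64(0.0282), np.float64(42.2)) (np.float64(0.0289), np.float64(134.2))
```

>>> move_arm --targets '[{"dx": 0.19,"dy": -0.28,"dz": 0,"rx": 0,"ry": 0,"rz": -0.07},{"dx": 0,"dy": 0,"dz": 0,"rx": 0,"ry": 0,"rz": 0},{"dx": 0,"dy": 0,"dz": -0.3,"rx": 0,"ry": 0,"rz": 0},{"dx": 0,"dy": 0,"dz": -0.3,"rx": 0,"ry": 0,"rz": 0},{"dx": 0,"dy": 0,"dz": -0.3,"rx": 0,"ry": 0,"rz": 0},{"dx": 0,"dy": 0,"dz": -0.2,"rx": 0,"ry": 0,"rz": 0},{"dx": 0,"dy": 0,"dz": -0.1,"rx": 0,"ry": 0,"rz": 0},{"dx": 0,"dy": 0,"dz": 0,"rx": 0,"ry": 0,"rz": 0},{"dx": 0,"dy": 0,"dz": 0,"rx": 0,"ry": 0,"rz": 0},{"dx": 0,"dy": 0,"dz": 0,"rx": 0,"ry": 0,"rz": 0}]'

```text
t: 9.0
tcp_pos: [0.6791, -0.0441, 0.245]
tool_rot: [-0.373, 0.928, 0.0, -0.0]
force: [-2.1, -1.5, -1.5]
finger_gap: 0.151
gripper_force: 58.9
```

```bash
python3 -c "
from st import *
st()"
```

```text
t 9.0 q6 -2.564 tcp [ 0.6791 -0.0441  0.245 ] yaw 133.84 tz [-8.e-04 -3.e-04 -1.e+00] F [-2.15 -1.51 -1.54] M [-0.3728  0.3896 -0.0449] gap 0.151
```

>>> move_arm --targets '[{"dx": 0.03,"dy": -0.08,"dz": 0,"rx": 0,"ry": 0,"rz": 0},{"dx": 0,"dy": 0,"dz": 0,"rx": 0,"ry": 0,"rz": 0},{"dx": 0,"dy": 0,"dz": -0.12,"rx": 0,"ry": 0,"rz": 0},{"dx": 0,"dy": 0,"dz": -0.12,"rx": 0,"ry": 0,"rz": 0},{"dx": 0,"dy": 0,"dz": -0.12,"rx": 0,"ry": 0,"rz": 0},{"dx": 0,"dy": 0,"dz": -0.12,"rx": 0,"ry": 0,"rz": 0},{"dx": 0,"dy": 0,"dz": -0.12,"rx": 0,"ry": 0,"rz": 0},{"dx": 0,"dy": 0,"dz": 0,"rx": 0,"ry": 0,"rz": 0},{"dx": 0,"dy": 0,"dz": 0,"rx": 0,"ry": 0,"rz": 0},{"dx": 0,"dy": 0,"dz": 0,"rx": 0,"ry": 0,"rz": 0}]'

```text
t: 10.25
tcp_pos: [0.6797, -0.0462, 0.2294]
tool_rot: [-0.373, 0.928, 0.0, -0.001]
force: [-4.2, -3.7, -1.4]
finger_gap: 0.15
gripper_force: 58.9
```

```bash
python3 -c "
from st import *
st()"
```

```text
t 10.25 q6 -2.567 tcp [ 0.6797 -0.0462  0.2294] yaw 133.84 tz [-1.5e-03 -4.0e-04 -1.0e+00] F [-4.21 -3.72 -1.44] M [-0.9001  0.7038 -0.0092] gap 0.15
```

>>> move_arm --targets '[{"dx": -0.04,"dy": -0.04,"dz": 0,"rx": 0,"ry": 0,"rz": 0},{"dx": 0,"dy": 0,"dz": -0.06,"rx": 0,"ry": 0,"rz": 0},{"dx": 0,"dy": 0,"dz": -0.05,"rx": 0,"ry": 0,"rz": 0},{"dx": 0,"dy": 0,"dz": 0,"rx": 0,"ry": 0,"rz": 0},{"dx": 0,"dy": 0,"dz": 0,"rx": 0,"ry": 0,"rz": -0.2},{"dx": 0,"dy": 0,"dz": 0,"rx": 0,"ry": 0,"rz": -0.3},{"dx": 0,"dy": 0,"dz": 0,"rx": 0,"ry": 0,"rz": -0.3},{"dx": 0,"dy": 0,"dz": 0,"rx": 0,"ry": 0,"rz": -0.2},{"dx": 0,"dy": 0,"dz": 0,"rx": 0,"ry": 0,"rz": 0},{"dx": 0,"dy": 0,"dz": 0,"rx": 0,"ry": 0,"rz": 0}]'

```text
t: 11.5
tcp_pos: [0.6786, -0.0464, 0.2274]
tool_rot: [-0.121, 0.993, 0.001, -0.001]
force: [-4.8, -0.3, 2.3]
finger_gap: 0.152
gripper_force: 59.4
```

```bash
python3 -c "
from st import *
st()"
```

```text
t 11.5 q6 -2.047 tcp [ 0.6786 -0.0464  0.2274] yaw 103.94 tz [-1.3e-03  9.0e-04 -1.0e+00] F [-4.76 -0.31  2.31] M [-0.1137  0.9779 -0.002 ] gap 0.152
```

>>> move_arm --targets '[{"dx": 0,"dy": 0,"dz": -0.004,"rx": 0,"ry": 0,"rz": -0.14},{"dx": 0,"dy": 0,"dz": -0.004,"rx": 0,"ry": 0,"rz": -0.14},{"dx": 0,"dy": 0,"dz": -0.004,"rx": 0,"ry": 0,"rz": -0.14},{"dx": 0,"dy": 0,"dz": -0.004,"rx": 0,"ry": 0,"rz": -0.14},{"dx": 0,"dy": 0,"dz": -0.004,"rx": 0,"ry": 0,"rz": -0.14},{"dx": 0,"dy": 0,"dz": -0.004,"rx": 0,"ry": 0,"rz": -0.14},{"dx": 0,"dy": 0,"dz": -0.004,"rx": 0,"ry": 0,"rz": -0.14},{"dx": 0,"dy": 0,"dz": -0.004,"rx": 0,"ry": 0,"rz": -0.14},{"dx": 0,"dy": 0,"dz": -0.004,"rx": 0,"ry": 0,"rz": -0.07},{"dx": 0,"dy": 0,"dz": -0.004,"rx": 0,"ry": 0,"rz": -0.07}]'

```text
t: 12.75
tcp_pos: [0.6783, -0.046, 0.2265]
tool_rot: [0.207, 0.978, 0.001, -0.001]
force: [-5.4, -0.2, 2.8]
finger_gap: 0.152
gripper_force: 59.6
```

```bash
python3 -c "
from st import *
st()"
```

```text
t 12.75 q6 -1.385 tcp [ 0.6783 -0.046   0.2265] yaw 66.06 tz [-0.002   0.0015 -1.    ] F [-5.4  -0.24  2.78] M [0.0232 1.1897 0.0581] gap 0.152
```

>>> move_arm --targets '[{"dx": -0.04,"dy": 0,"dz": -0.0015,"rx": 0,"ry": 0,"rz": -0.05},{"dx": 0,"dy": 0,"dz": -0.0015,"rx": 0,"ry": 0,"rz": -0.05},{"dx": 0,"dy": 0,"dz": -0.0015,"rx": 0,"ry": 0,"rz": -0.05},{"dx": 0,"dy": 0,"dz": -0.0015,"rx": 0,"ry": 0,"rz": -0.05},{"dx": 0,"dy": 0,"dz": -0.0015,"rx": 0,"ry": 0,"rz": -0.05},{"dx": 0,"dy": 0,"dz": -0.0015,"rx": 0,"ry": 0,"rz": -0.05},{"dx": 0,"dy": 0,"dz": -0.0015,"rx": 0,"ry": 0,"rz": -0.05},{"dx": 0,"dy": 0,"dz": -0.0015,"rx": 0,"ry": 0,"rz": -0.05},{"dx": 0,"dy": 0,"dz": -0.0015,"rx": 0,"ry": 0,"rz": -0.05},{"dx": 0,"dy": 0,"dz": -0.0015,"rx": 0,"ry": 0,"rz": -0.05}]'

```text
t: 14.0
tcp_pos: [0.678, -0.0461, 0.2262]
tool_rot: [0.334, 0.943, 0.001, -0.0]
force: [-5.6, 2.1, 3.9]
finger_gap: 0.149
gripper_force: 59.7
```

```bash
python3 -c "
from st import *
st()"
```

```text
t 14.0 q6 -1.123 tcp [ 0.678  -0.0461  0.2262] yaw 50.97 tz [-2.0e-04  1.5e-03 -1.0e+00] F [-5.61  2.1   3.86] M [0.4501 0.9984 0.0569] gap 0.149
```

>>> move_arm --targets '[{"dx": 0,"dy": 0,"dz": -0.0014,"rx": 0,"ry": 0,"rz": -0.06},{"dx": 0,"dy": 0,"dz": -0.0014,"rx": 0,"ry": 0,"rz": -0.06},{"dx": 0,"dy": 0,"dz": -0.0014,"rx": 0,"ry": 0,"rz": -0.06},{"dx": 0,"dy": 0,"dz": -0.0014,"rx": 0,"ry": 0,"rz": -0.06},{"dx": 0,"dy": 0,"dz": -0.0014,"rx": 0,"ry": 0,"rz": -0.06},{"dx": 0,"dy": 0,"dz": -0.0014,"rx": 0,"ry": 0,"rz": -0.06},{"dx": 0,"dy": 0,"dz": -0.0014,"rx": 0,"ry": 0,"rz": -0.06},{"dx": 0,"dy": 0,"dz": -0.0014,"rx": 0,"ry": 0,"rz": -0.06},{"dx": 0,"dy": 0,"dz": -0.0014,"rx": 0,"ry": 0,"rz": -0.06},{"dx": 0,"dy": 0,"dz": -0.0014,"rx": 0,"ry": 0,"rz": -0.06}]'

```text
t: 15.25
tcp_pos: [0.678, -0.0458, 0.2258]
tool_rot: [0.477, 0.879, 0.001, -0.001]
force: [-6.1, 3.0, 4.5]
finger_gap: 0.149
gripper_force: 59.7
```

```bash
python3 -c "
from st import *
st()"
```

```text
t 15.25 q6 -0.808 tcp [ 0.678  -0.0458  0.2258] yaw 32.96 tz [-2.e-04  2.e-03 -1.e+00] F [-6.06  2.96  4.53] M [0.6023 0.9986 0.0773] gap 0.149
```

>>> move_arm --targets '[{"dx": 0,"dy": 0,"dz": -0.0005,"rx": 0,"ry": 0,"rz": -0.025},{"dx": 0,"dy": 0,"dz": -0.0005,"rx": 0,"ry": 0,"rz": -0.025},{"dx": 0,"dy": 0,"dz": -0.0005,"rx": 0,"ry": 0,"rz": -0.025},{"dx": 0,"dy": 0,"dz": -0.0005,"rx": 0,"ry": 0,"rz": -0.025},{"dx": 0,"dy": 0,"dz": -0.0005,"rx": 0,"ry": 0,"rz": -0.025},{"dx": 0,"dy": 0,"dz": -0.0005,"rx": 0,"ry": 0,"rz": -0.025},{"dx": 0,"dy": 0,"dz": -0.0005,"rx": 0,"ry": 0,"rz": -0.025},{"dx": 0,"dy": 0,"dz": -0.0005,"rx": 0,"ry": 0,"rz": -0.025},{"dx": 0,"dy": 0,"dz": -0.0005,"rx": 0,"ry": 0,"rz": -0.025},{"dx": 0,"dy": 0,"dz": -0.0005,"rx": 0,"ry": 0,"rz": -0.025}]'

```text
t: 16.5
tcp_pos: [0.6781, -0.0457, 0.2256]
tool_rot: [0.534, 0.846, 0.001, -0.001]
force: [-4.6, 2.7, 3.6]
finger_gap: 0.147
gripper_force: 59.7
```

```bash
python3 -c "
from st import *
for i in range(3):
  st();cams.snapshot('wrist')
st()"
```

```text
t 16.5 q6 -0.678 tcp [ 0.6781 -0.0457  0.2256] yaw 25.5 tz [-2.0e-04  2.2e-03 -1.0e+00] F [-4.56  2.73  3.63] M [0.6055 0.9792 0.0235] gap 0.147
t 16.55 q6 -0.678 tcp [ 0.6781 -0.0457  0.2257] yaw 25.48 tz [-1.0e-04  2.2e-03 -1.0e+00] F [-4.74  3.09  4.84] M [0.5713 1.0148 0.0294] gap 0.154
t 16.6 q6 -0.678 tcp [ 0.6781 -0.0457  0.2256] yaw 25.51 tz [-2.0e-04  2.2e-03 -1.0e+00] F [-4.72  3.85  4.41] M [0.5363 0.9902 0.0503] gap 0.155
t 16.65 q6 -0.678 tcp [ 0.6781 -0.0457  0.2256] yaw 25.52 tz [-2.0e-04  2.2e-03 -1.0e+00] F [-4.49  2.49  3.44] M [0.5877 0.99   0.0633] gap 0.152
```

```bash
cat > avg.py <<'E'
from st import *
L=[]
for i in range(8):
    s=sensors.sense();L.append([*s['ft_torque'],*s['force'],s['tau'][5],s['tcp_pos'][2]]);cams.snapshot('wrist')
L=np.array(L);print(L.mean(0).round(4),L.std(0).round(4));st()
E
python3 avg.py
```

```text
[ 0.6166  0.9936  0.0494 -4.7694  2.5504  4.1049  0.034   0.2256] [0.0226 0.0289 0.0189 0.2844 0.337  0.6103 0.0023 0.    ]
t 17.05 q6 -0.678 tcp [ 0.6781 -0.0457  0.2256] yaw 25.52 tz [-2.0e-04  2.2e-03 -1.0e+00] F [-5.1   2.19  4.53] M [0.6384 0.9555 0.0183] gap 0.15
```

>>> move_arm --targets '[{"dx": 0,"dy": 0,"dz": -0.0015,"rx": 0,"ry": 0,"rz": -0.06},{"dx": 0,"dy": 0,"dz": -0.0015,"rx": 0,"ry": 0,"rz": -0.06},{"dx": 0,"dy": 0,"dz": -0.0015,"rx": 0,"ry": 0,"rz": -0.06},{"dx": 0,"dy": 0,"dz": -0.0015,"rx": 0,"ry": 0,"rz": -0.06},{"dx": 0,"dy": 0,"dz": -0.0015,"rx": 0,"ry": 0,"rz": -0.06},{"dx": 0,"dy": 0,"dz": -0.0015,"rx": 0,"ry": 0,"rz": -0.06},{"dx": 0,"dy": 0,"dz": -0.0015,"rx": 0,"ry": 0,"rz": -0.06},{"dx": 0,"dy": 0,"dz": -0.0015,"rx": 0,"ry": 0,"rz": -0.06},{"dx": 0,"dy": 0,"dz": 0,"rx": 0,"ry": 0,"rz": 0},{"dx": 0,"dy": 0,"dz": 0,"rx": 0,"ry": 0,"rz": 0}]'

```text
t: 18.3
tcp_pos: [0.6782, -0.0455, 0.2253]
tool_rot: [0.635, 0.772, 0.001, -0.001]
force: [-4.3, 3.7, 3.5]
finger_gap: 0.15
gripper_force: 59.7
```

```bash
python3 avg.py
```

```text
[ 0.6966  0.9414  0.0382 -4.4528  3.3496  3.9323  0.0273  0.2253] [3.170e-02 2.430e-02 4.030e-02 3.535e-01 2.650e-01 6.451e-01 1.000e-04
 0.000e+00]
t 18.7 q6 -0.427 tcp [ 0.6782 -0.0455  0.2253] yaw 11.12 tz [ 1.0e-04  2.5e-03 -1.0e+00] F [-4.4   2.65  3.8 ] M [0.6779 0.9683 0.059 ] gap 0.152
```

>>> move_arm --targets '[{"dx": 0,"dy": 0,"dz": -0.0015,"rx": 0,"ry": 0,"rz": -0.06},{"dx": 0,"dy": 0,"dz": -0.0015,"rx": 0,"ry": 0,"rz": -0.06},{"dx": 0,"dy": 0,"dz": -0.0015,"rx": 0,"ry": 0,"rz": -0.06},{"dx": 0,"dy": 0,"dz": -0.0015,"rx": 0,"ry": 0,"rz": -0.06},{"dx": 0,"dy": 0,"dz": -0.0015,"rx": 0,"ry": 0,"rz": -0.06},{"dx": 0,"dy": 0,"dz": -0.0015,"rx": 0,"ry": 0,"rz": -0.06},{"dx": 0,"dy": 0,"dz": -0.0015,"rx": 0,"ry": 0,"rz": -0.06},{"dx": 0,"dy": 0,"dz": -0.0015,"rx": 0,"ry": 0,"rz": -0.06},{"dx": 0,"dy": 0,"dz": 0,"rx": 0,"ry": 0,"rz": 0},{"dx": 0,"dy": 0,"dz": 0,"rx": 0,"ry": 0,"rz": 0}]'

```text
t: 19.95
tcp_pos: [0.6784, -0.0454, 0.225]
tool_rot: [0.727, 0.687, 0.001, -0.001]
force: [-4.3, 3.7, 4.4]
finger_gap: 0.151
gripper_force: 59.7
```

```bash
sed -i 's/range(8)/range(3)/' avg.py; python3 avg.py
```

```text
[ 0.7615  0.881   0.036  -4.2936  3.8474  3.9753  0.0287  0.225 ] [5.900e-03 3.350e-02 1.570e-02 4.247e-01 9.090e-02 4.996e-01 2.000e-04
 0.000e+00]
t 20.1 q6 -0.176 tcp [ 0.6783 -0.0454  0.225 ] yaw -3.28 tz [ 5.0e-04  2.8e-03 -1.0e+00] F [-4.09  4.05  3.6 ] M [0.7514 0.9153 0.0402] gap 0.152
```

>>> move_arm --targets '[{"dx": 0,"dy": 0,"dz": -0.0015,"rx": 0,"ry": 0,"rz": -0.06},{"dx": 0,"dy": 0,"dz": -0.0015,"rx": 0,"ry": 0,"rz": -0.06},{"dx": 0,"dy": 0,"dz": -0.0015,"rx": 0,"ry": 0,"rz": -0.06},{"dx": 0,"dy": 0,"dz": -0.0015,"rx": 0,"ry": 0,"rz": -0.06},{"dx": 0,"dy": 0,"dz": -0.0015,"rx": 0,"ry": 0,"rz": -0.06},{"dx": 0,"dy": 0,"dz": -0.0015,"rx": 0,"ry": 0,"rz": -0.06},{"dx": 0,"dy": 0,"dz": -0.0015,"rx": 0,"ry": 0,"rz": -0.06},{"dx": 0,"dy": 0,"dz": -0.0015,"rx": 0,"ry": 0,"rz": -0.06},{"dx": 0,"dy": 0,"dz": 0,"rx": 0,"ry": 0,"rz": 0},{"dx": 0,"dy": 0,"dz": 0,"rx": 0,"ry": 0,"rz": 0}]'

```text
t: 21.35
tcp_pos: [0.6785, -0.0452, 0.2247]
tool_rot: [0.807, 0.59, 0.001, -0.001]
force: [-4.0, 3.6, 3.5]
finger_gap: 0.154
gripper_force: 59.7
```

```bash
python3 avg.py
```

```text
[ 0.7895  0.8179  0.036  -3.7707  3.9348  3.8795  0.0441  0.2248] [4.540e-02 3.530e-02 2.050e-02 4.064e-01 2.923e-01 6.356e-01 2.000e-04
 0.000e+00]
t 21.5 q6 0.075 tcp [ 0.6785 -0.0452  0.2248] yaw -17.68 tz [ 0.001   0.0031 -1.    ] F [-3.99  2.93  4.04] M [0.8772 0.8675 0.0645] gap 0.153
```

>>> move_arm --targets '[{"dx": 0,"dy": 0,"dz": -0.001,"rx": 0,"ry": 0,"rz": -0.06},{"dx": 0,"dy": 0,"dz": -0.001,"rx": 0,"ry": 0,"rz": -0.06},{"dx": 0,"dy": 0,"dz": -0.001,"rx": 0,"ry": 0,"rz": -0.06},{"dx": 0,"dy": 0,"dz": 0,"rx": 0,"ry": 0,"rz": 0},{"dx": 0,"dy": 0,"dz": 0,"rx": 0,"ry": 0,"rz": 0},{"dx": 0,"dy": 0,"dz": 0,"rx": 0,"ry": 0,"rz": 0},{"dx": 0,"dy": 0,"dz": 0,"rx": 0,"ry": 0,"rz": 0},{"dx": 0,"dy": 0,"dz": 0,"rx": 0,"ry": 0,"rz": 0},{"dx": 0,"dy": 0,"dz": 0,"rx": 0,"ry": 0,"rz": 0},{"dx": 0,"dy": 0,"dz": 0,"rx": 0,"ry": 0,"rz": 0}]'

```text
t: 22.75
tcp_pos: [0.6786, -0.0452, 0.2247]
tool_rot: [0.834, 0.551, 0.001, -0.001]
force: [-4.3, 3.9, 3.6]
finger_gap: 0.148
gripper_force: 59.6
```

```bash
python3 avg.py
```

```text
[ 0.8066  0.7394  0.0281 -3.9556  4.0386  3.6029  0.0507  0.2247] [0.0162 0.0156 0.0265 0.3201 0.2183 0.2942 0.     0.    ]
t 22.9 q6 0.17 tcp [ 0.6786 -0.0451  0.2247] yaw -23.07 tz [ 0.0012  0.0032 -1.    ] F [-2.89  3.93  3.08] M [0.8393 0.7361 0.0878] gap 0.151
```

>>> move_arm --targets '[{"dx": 0,"dy": 0,"dz": 0,"rx": 0,"ry": 0,"rz": 0},{"dx": 0,"dy": 0,"dz": 0,"rx": 0,"ry": 0,"rz": 0},{"dx": 0,"dy": 0,"dz": 0,"rx": 0,"ry": 0,"rz": 0},{"dx": 0,"dy": 0,"dz": 0,"rx": 0,"ry": 0,"rz": 0},{"dx": 0,"dy": 0,"dz": 0,"rx": 0,"ry": 0,"rz": 0},{"dx": 0,"dy": 0,"dz": 0,"rx": 0,"ry": 0,"rz": 0},{"dx": 0,"dy": 0,"dz": 0.4,"rx": 0,"ry": 0,"rz": 0},{"dx": 0,"dy": 0,"dz": 0.7,"rx": 0,"ry": 0,"rz": 0},{"dx": 0,"dy": 0,"dz": 0.8,"rx": 0,"ry": 0,"rz": 0},{"dx": 0,"dy": 0,"dz": 0.8,"rx": 0,"ry": 0,"rz": 0}]' --claw 60

```text
t: 24.15
tcp_pos: [0.6786, -0.0469, 0.2944]
tool_rot: [0.834, 0.552, 0.001, 0.001]
force: [1.1, -0.2, -0.3]
finger_gap: 0.601
gripper_force: 0.0
```

>>> move_arm --targets '[{"dx": -0.75,"dy": 0,"dz": 0,"rx": 0,"ry": 0,"rz": 0.35},{"dx": -0.75,"dy": 0,"dz": 0,"rx": 0,"ry": 0,"rz": 0.35},{"dx": -0.75,"dy": 0,"dz": 0,"rx": 0,"ry": 0,"rz": 0.35},{"dx": -0.75,"dy": 0,"dz": 0,"rx": 0,"ry": 0,"rz": 0.35},{"dx": -0.75,"dy": 0,"dz": 0,"rx": 0,"ry": 0,"rz": 0.35},{"dx": 0,"dy": 0,"dz": -0.8,"rx": 0,"ry": 0,"rz": 0.35},{"dx": 0,"dy": 0,"dz": -0.8,"rx": 0,"ry": 0,"rz": 0.35},{"dx": 0,"dy": 0,"dz": -0.8,"rx": 0,"ry": 0,"rz": 0.35},{"dx": 0,"dy": 0,"dz": -0.8,"rx": 0,"ry": 0,"rz": 0.35},{"dx": 0,"dy": 0,"dz": 0,"rx": 0,"ry": 0,"rz": 0.31}]'

```text
t: 25.4
tcp_pos: [0.584, -0.0468, 0.2118]
tool_rot: [0.078, 0.997, 0.0, -0.001]
force: [-0.6, 0.4, 0.1]
finger_gap: 0.598
gripper_force: 0.0
```

Run:
```python
from st import *
s=st();m=cams.camera_model('wrist');im=cams.snapshot('wrist');cv2.imwrite('pics/w4.png',im[:,:,::-1]);np.save('w4.npy',m,allow_pickle=True)
c=im.astype(int);p=proj(m,[.607,-.0475,.106]);print(p)
h=cv2.cvtColor(im,cv2.COLOR_RGB2HSV)
```

```text
t 25.4 q6 -1.685 tcp [ 0.584  -0.0468  0.2118] yaw 81.06 tz [-1.4e-03  4.0e-04 -1.0e+00] F [-0.63  0.41  0.14] M [-0.0142 -0.0424  0.0103] gap 0.598
[325.73843505 224.96745403]
```

View pics/w4.png

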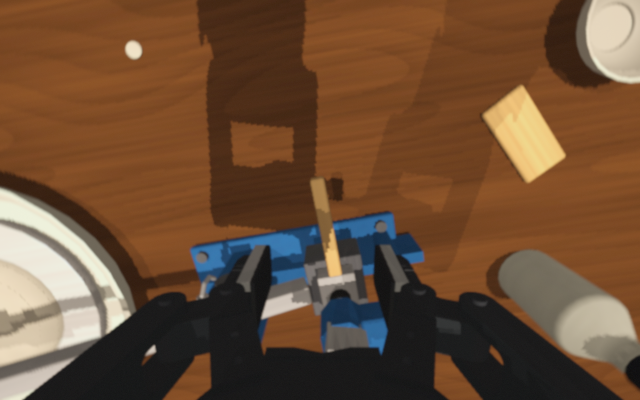

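The handle runs from its free end at (318,180) to the block at (334,275), and the steel block lies under the screw around (334,290). The gripper still has 10 degrees to turn.

Run:
```python
from h import *
m=np.load('w4.npy',allow_pickle=True).item();im=cv2.imread('pics/w4.png')
x,y,w,h=306,176,40,102
c=im[y:y+h,x:x+w].astype(int);M=((c[:,:,1]>95)&(c[:,:,2]-c[:,:,0]>40)&(c[:,:,1]-c[:,:,0]>22)).astype(np.uint8)
cs,_=cv2.findContours(M,0,1);k=max(cs,key=cv2.contourArea);B=cv2.boxPoints(cv2.minAreaRect(k))+[x,y]
P=np.array([onz(m,*p,.106)[:2] for p in B]);print(B.round(1),P.round(4))
print('\n'.join(''.join('#' if v else '.' for v in r) for r in M[::5]))
for u in[(318,180),(334,274)]:print(onz(m,*u,.106))
```

```text
[[309.8 179.5]
 [324.2 176.8]
 [342.7 274.9]
 [328.3 277.6]] [[ 0.5658 -0.0544]
 [ 0.5654 -0.0423]
 [ 0.6567 -0.0397]
 [ 0.6574 -0.053 ]]
........................................
.....#############......................
.....##############.....................
......##############....................
.......##############...................
........##############..................
.........##############.................
.............###########................
.............##########.................
..............#.#.######................
...............#.#########..............
.................###########............
.....................########...........
..................##.#########..........
.................##############.........
..................##############........
...................##############.......
....................##############......
.....................###############....
.....................###############....
.......................#########........
[ 0.56717344 -0.04777745  0.106     ]
[ 0.65458412 -0.04732506  0.106     ]
```

>>> move_arm --targets '[{"dx": 0.04,"dy": -0.04,"dz": 0,"rx": 0,"ry": 0,"rz": 0.34},{"dx": 0,"dy": 0,"dz": -0.9,"rx": 0,"ry": 0,"rz": 0},{"dx": 0,"dy": 0,"dz": -0.9,"rx": 0,"ry": 0,"rz": 0},{"dx": 0,"dy": 0,"dz": -0.9,"rx": 0,"ry": 0,"rz": 0},{"dx": 0,"dy": 0,"dz": -0.9,"rx": 0,"ry": 0,"rz": 0},{"dx": 0,"dy": 0,"dz": -0.9,"rx": 0,"ry": 0,"rz": 0},{"dx": 0,"dy": 0,"dz": -0.35,"rx": 0,"ry": 0,"rz": 0},{"dx": 0,"dy": 0,"dz": 0,"rx": 0,"ry": 0,"rz": 0},{"dx": 0,"dy": 0,"dz": 0,"rx": 0,"ry": 0,"rz": 0},{"dx": 0,"dy": 0,"dz": 0,"rx": 0,"ry": 0,"rz": 0}]'

```text
t: 26.7
tcp_pos: [0.5861, -0.0481, 0.0917]
tool_rot: [-0.008, 1.0, -0.0, 0.001]
force: [-0.5, 0.9, -0.1]
finger_gap: 0.595
gripper_force: 0.0
```

```bash
python3 -c "
from st import *
st();im=cams.snapshot('scene')[:,:,::-1];a=im[190:290,130:290];b=cams.snapshot('wrist')[:,:,::-1][150:350,200:460]
cv2.imwrite('pics/c5.png',np.hstack([cv2.resize(a,(640,400),interpolation=2)[:, 100:500],cv2.resize(b,(400,308),interpolation=2)[0:0+308] if 0 else cv2.resize(b,(400,400),interpolation=2)]))"
```

```text
t 26.7 q6 -1.859 tcp [ 0.5861 -0.0481  0.0917] yaw 90.93 tz [ 1.8e-03 -5.0e-04 -1.0e+00] F [-0.47  0.87 -0.09] M [ 0.0017 -0.0204 -0.0376] gap 0.595
```

View pics/c5.png

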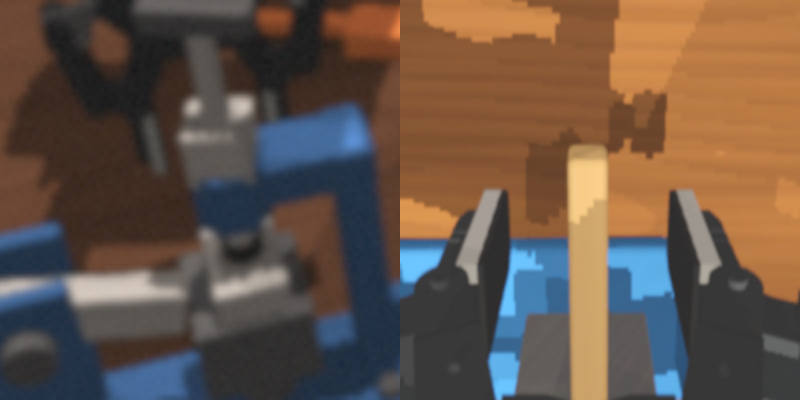

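The driver stands in the screw, and the open pads are centred about the handle (crop x 588 against 592 midway). Now to grip.

>>> move_arm --targets '[{"dx": 0,"dy": 0,"dz": 0,"rx": 0,"ry": 0,"rz": 0},{"dx": 0,"dy": 0,"dz": 0,"rx": 0,"ry": 0,"rz": 0},{"dx": 0,"dy": 0,"dz": 0,"rx": 0,"ry": 0,"rz": 0},{"dx": 0,"dy": 0,"dz": 0,"rx": 0,"ry": 0,"rz": 0},{"dx": 0,"dy": 0,"dz": 0,"rx": 0,"ry": 0,"rz": 0},{"dx": 0,"dy": 0,"dz": 0,"rx": 0,"ry": 0,"rz": 0},{"dx": 0,"dy": 0,"dz": 0,"rx": 0,"ry": 0,"rz": 0},{"dx": 0,"dy": 0,"dz": 0,"rx": 0,"ry": 0,"rz": 0},{"dx": 0,"dy": 0,"dz": 0,"rx": 0,"ry": 0,"rz": 0},{"dx": 0,"dy": 0,"dz": 0,"rx": 0,"ry": 0,"rz": 0}]' --claw 0 --newtons 80

```text
t: 28.05
tcp_pos: [0.5854, -0.0479, 0.0908]
tool_rot: [-0.008, 1.0, 0.0, -0.0]
force: [-0.8, 0.9, 2.7]
finger_gap: 0.119
gripper_force: 79.2
```

```bash
python3 avg.py
```

```text
[ 0.0704  0.1622  0.0803 -1.1298  0.388   3.3729  0.0871  0.0908] [2.180e-02 1.450e-02 1.880e-02 2.026e-01 4.213e-01 6.635e-01 3.000e-04
 0.000e+00]
t 28.2 q6 -1.859 tcp [ 0.5853 -0.0479  0.0908] yaw 90.95 tz [-1.e-04  1.e-04 -1.e+00] F [-0.88  0.91  4.52] M [0.1154 0.1274 0.0876] gap 0.119
```

>>> move_arm --targets '[{"dx": 0,"dy": 0,"dz": 0.01,"rx": 0,"ry": 0,"rz": 0},{"dx": 0,"dy": 0,"dz": 0,"rx": 0,"ry": 0,"rz": 0},{"dx": -0.02,"dy": 0,"dz": 0,"rx": 0,"ry": 0,"rz": 0},{"dx": -0.02,"dy": 0,"dz": 0,"rx": 0,"ry": 0,"rz": 0},{"dx": -0.02,"dy": 0,"dz": 0,"rx": 0,"ry": 0,"rz": 0},{"dx": -0.02,"dy": 0,"dz": 0,"rx": 0,"ry": 0,"rz": 0},{"dx": -0.02,"dy": 0,"dz": 0,"rx": 0,"ry": 0,"rz": 0},{"dx": -0.02,"dy": 0,"dz": 0,"rx": 0,"ry": 0,"rz": 0},{"dx": -0.02,"dy": 0,"dz": 0,"rx": 0,"ry": 0,"rz": 0},{"dx": -0.02,"dy": 0,"dz": 0,"rx": 0,"ry": 0,"rz": 0}]'

```text
t: 29.45
tcp_pos: [0.5836, -0.0483, 0.0911]
tool_rot: [-0.008, 1.0, -0.0, 0.002]
force: [5.8, -0.2, -1.4]
finger_gap: 0.119
gripper_force: 78.5
```

```bash
python3 avg.py
```

```text
[ 0.1868 -0.8423  0.0688  5.6741  0.3174 -1.8273  0.0812  0.0911] [0.0395 0.0019 0.0299 0.2086 0.4129 0.4434 0.0018 0.    ]
t 29.6 q6 -1.861 tcp [ 0.5835 -0.0484  0.0911] yaw 90.92 tz [ 4.6e-03 -9.0e-04 -1.0e+00] F [ 6.36  0.79 -2.15] M [ 0.2347 -0.843   0.0697] gap 0.118
```

>>> move_arm --targets '[{"dx": -0.03,"dy": 0,"dz": -0.005,"rx": 0,"ry": 0,"rz": 0},{"dx": -0.03,"dy": 0,"dz": 0,"rx": 0,"ry": 0,"rz": 0},{"dx": -0.03,"dy": 0,"dz": 0,"rx": 0,"ry": 0,"rz": 0},{"dx": -0.03,"dy": 0,"dz": 0,"rx": 0,"ry": 0,"rz": 0},{"dx": -0.03,"dy": 0,"dz": 0,"rx": 0,"ry": 0,"rz": 0},{"dx": -0.03,"dy": 0,"dz": 0,"rx": 0,"ry": 0,"rz": 0},{"dx": -0.03,"dy": 0,"dz": 0,"rx": 0,"ry": 0,"rz": 0},{"dx": -0.03,"dy": 0,"dz": 0,"rx": 0,"ry": 0,"rz": 0},{"dx": 0,"dy": 0,"dz": 0,"rx": 0,"ry": 0,"rz": 0},{"dx": 0,"dy": 0,"dz": 0,"rx": 0,"ry": 0,"rz": 0}]'

```text
t: 30.85
tcp_pos: [0.5777, -0.0487, 0.0911]
tool_rot: [-0.008, 1.0, -0.001, 0.002]
force: [5.1, 0.9, -1.8]
finger_gap: 0.118
gripper_force: 78.5
```

```bash
python3 avg.py
```

```text
[ 6.5200e-02 -8.0610e-01  1.0000e-03  5.6782e+00  3.3870e-01 -1.6948e+00
  4.6000e-03  9.1100e-02] [7.400e-03 3.510e-02 2.880e-02 6.566e-01 6.674e-01 3.030e-01 1.000e-04
 0.000e+00]
t 31.0 q6 -1.863 tcp [ 0.5777 -0.0487  0.0911] yaw 90.9 tz [ 0.005  -0.0013 -1.    ] F [ 5.48  1.16 -2.24] M [ 0.0825 -0.8191 -0.0092] gap 0.113
```

>>> move_arm --targets '[{"dx": -0.1,"dy": 0,"dz": 0,"rx": 0,"ry": 0,"rz": 0},{"dx": -0.1,"dy": 0,"dz": 0,"rx": 0,"ry": 0,"rz": 0},{"dx": -0.1,"dy": 0,"dz": 0,"rx": 0,"ry": 0,"rz": 0},{"dx": -0.12,"dy": 0,"dz": 0,"rx": 0,"ry": 0,"rz": 0},{"dx": -0.12,"dy": 0,"dz": 0,"rx": 0,"ry": 0,"rz": 0},{"dx": -0.12,"dy": 0,"dz": 0,"rx": 0,"ry": 0,"rz": 0},{"dx": -0.12,"dy": 0,"dz": 0,"rx": 0,"ry": 0,"rz": 0},{"dx": -0.12,"dy": 0,"dz": 0,"rx": 0,"ry": 0,"rz": 0},{"dx": -0.12,"dy": 0,"dz": 0,"rx": 0,"ry": 0,"rz": 0},{"dx": -0.12,"dy": 0,"dz": 0,"rx": 0,"ry": 0,"rz": 0}]'

```text
t: 32.25
tcp_pos: [0.5482, -0.0486, 0.091]
tool_rot: [-0.008, 1.0, -0.001, 0.001]
force: [3.4, -0.3, -0.8]
finger_gap: 0.113
gripper_force: 78.7
```

>>> move_arm --targets '[{"dx": -0.15,"dy": 0,"dz": 0,"rx": 0,"ry": 0,"rz": 0},{"dx": -0.2,"dy": 0,"dz": 0,"rx": 0,"ry": 0,"rz": 0},{"dx": -0.25,"dy": 0,"dz": 0,"rx": 0,"ry": 0,"rz": 0},{"dx": -0.3,"dy": 0,"dz": 0,"rx": 0,"ry": 0,"rz": 0},{"dx": -0.4,"dy": 0,"dz": 0,"rx": 0,"ry": 0,"rz": 0},{"dx": -0.4,"dy": 0,"dz": 0,"rx": 0,"ry": 0,"rz": 0},{"dx": -0.4,"dy": 0,"dz": 0,"rx": 0,"ry": 0,"rz": 0},{"dx": -0.4,"dy": 0,"dz": 0,"rx": 0,"ry": 0,"rz": 0},{"dx": -0.4,"dy": 0,"dz": 0,"rx": 0,"ry": 0,"rz": 0},{"dx": -0.2,"dy": 0,"dz": 0,"rx": 0,"ry": 0,"rz": 0}]'

```text
t: 33.5
tcp_pos: [0.4685, -0.0478, 0.0909]
tool_rot: [-0.008, 1.0, 0.0, -0.0]
force: [-0.5, 0.1, -1.7]
finger_gap: 0.114
gripper_force: 78.4
```

Run:
```python
from st import *
s=st()
b=cams.snapshot('scene')[:,:,::-1];a=cams.snapshot('wrist')[:,:,::-1]
cv2.imwrite('pics/c6.png',np.hstack([cv2.resize(a,(400,250)),cv2.resize(b[150:330,110:398],(400,250),interpolation=2)]))
```

```text
t 33.5 q6 -1.927 tcp [ 0.4685 -0.0478  0.0909] yaw 90.94 tz [-6.e-04  2.e-04 -1.e+00] F [-0.49  0.13 -1.67] M [-0.0216  0.2086 -0.063 ] gap 0.114
```

View pics/c6.png

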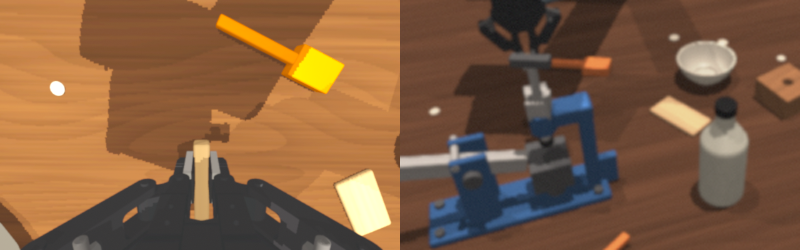

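The block is out and free at the gripper. In the scene view the driver stands upright in the screw, and the bowl, rib and flask are unmoved. Now lowering it.

>>> move_arm --targets '[{"dx": 0,"dy": 0,"dz": -0.3,"rx": 0,"ry": 0,"rz": 0},{"dx": 0,"dy": 0,"dz": -0.5,"rx": 0,"ry": 0,"rz": 0},{"dx": 0,"dy": 0,"dz": -0.5,"rx": 0,"ry": 0,"rz": 0},{"dx": 0,"dy": 0,"dz": -0.5,"rx": 0,"ry": 0,"rz": 0},{"dx": 0,"dy": 0,"dz": -0.5,"rx": 0,"ry": 0,"rz": 0},{"dx": 0,"dy": 0,"dz": -0.4,"rx": 0,"ry": 0,"rz": 0},{"dx": 0,"dy": 0,"dz": -0.3,"rx": 0,"ry": 0,"rz": 0},{"dx": 0,"dy": 0,"dz": -0.2,"rx": 0,"ry": 0,"rz": 0},{"dx": 0,"dy": 0,"dz": -0.1,"rx": 0,"ry": 0,"rz": 0},{"dx": 0,"dy": 0,"dz": 0,"rx": 0,"ry": 0,"rz": 0}]'

```text
t: 34.85
tcp_pos: [0.4695, -0.0479, 0.0084]
tool_rot: [-0.008, 1.0, -0.0, 0.0]
force: [0.1, -0.5, -2.5]
finger_gap: 0.111
gripper_force: 78.5
```

```bash
python3 avg.py
```

```text
[-0.0094  0.2058 -0.0095  0.1667 -0.1279 -2.0988  0.      0.0085] [3.540e-02 2.330e-02 1.010e-02 1.345e-01 2.871e-01 3.068e-01 1.000e-04
 1.000e-04]
t 35.0 q6 -1.926 tcp [ 0.4696 -0.048   0.0086] yaw 90.95 tz [ 6.e-04 -2.e-04 -1.e+00] F [-0.18 -0.16 -2.27] M [-0.0554  0.2817 -0.0294] gap 0.117
```

Not down yet (a steady 2 N hangs on the tool). I'll lower another 4 mm slowly.

>>> move_arm --targets '[{"dx": 0,"dy": 0,"dz": -0.02,"rx": 0,"ry": 0,"rz": 0},{"dx": 0,"dy": 0,"dz": -0.02,"rx": 0,"ry": 0,"rz": 0},{"dx": 0,"dy": 0,"dz": -0.02,"rx": 0,"ry": 0,"rz": 0},{"dx": 0,"dy": 0,"dz": -0.02,"rx": 0,"ry": 0,"rz": 0},{"dx": 0,"dy": 0,"dz": -0.02,"rx": 0,"ry": 0,"rz": 0},{"dx": 0,"dy": 0,"dz": -0.02,"rx": 0,"ry": 0,"rz": 0},{"dx": 0,"dy": 0,"dz": -0.02,"rx": 0,"ry": 0,"rz": 0},{"dx": 0,"dy": 0,"dz": 0,"rx": 0,"ry": 0,"rz": 0},{"dx": 0,"dy": 0,"dz": 0,"rx": 0,"ry": 0,"rz": 0},{"dx": 0,"dy": 0,"dz": 0,"rx": 0,"ry": 0,"rz": 0}]'

```text
t: 36.25
tcp_pos: [0.4692, -0.0479, 0.0049]
tool_rot: [-0.008, 1.0, 0.0, -0.0]
force: [-2.2, -0.3, 0.1]
finger_gap: 0.114
gripper_force: 78.8
```

```bash
python3 avg.py
```

```text
[-0.0385  0.2501 -0.0336 -1.9028 -0.2184  0.7693 -0.0145  0.0049] [2.480e-02 5.000e-03 2.300e-02 2.175e-01 2.293e-01 5.071e-01 5.000e-04
 0.000e+00]
t 36.4 q6 -1.926 tcp [ 0.4692 -0.0479  0.0049] yaw 90.95 tz [-3.e-04  1.e-04 -1.e+00] F [-2.13  1.08  2.61] M [-0.0621  0.2228 -0.0059] gap 0.111
```

The block has touched down, and TCP z of 4.9 mm matches the expected value. Release and rise.

>>> move_arm --targets '[{"dx": 0,"dy": 0,"dz": 0,"rx": 0,"ry": 0,"rz": 0},{"dx": 0,"dy": 0,"dz": 0,"rx": 0,"ry": 0,"rz": 0},{"dx": 0,"dy": 0,"dz": 0,"rx": 0,"ry": 0,"rz": 0},{"dx": 0,"dy": 0,"dz": 0,"rx": 0,"ry": 0,"rz": 0},{"dx": 0,"dy": 0,"dz": 0,"rx": 0,"ry": 0,"rz": 0},{"dx": 0,"dy": 0,"dz": 0,"rx": 0,"ry": 0,"rz": 0},{"dx": 0,"dy": 0,"dz": 0.5,"rx": 0,"ry": 0,"rz": 0},{"dx": 0,"dy": 0,"dz": 1,"rx": 0,"ry": 0,"rz": 0},{"dx": 0,"dy": 0,"dz": 1,"rx": 0,"ry": 0,"rz": 0},{"dx": 0,"dy": 0,"dz": 1,"rx": 0,"ry": 0,"rz": 0}]' --claw 50

```text
t: 37.65
tcp_pos: [0.4693, -0.0479, 0.0939]
tool_rot: [-0.008, 1.0, -0.0, 0.0]
force: [-0.3, -0.2, 1.1]
finger_gap: 0.5
gripper_force: 0.0
```

>>> move_arm --targets '[{"dx": -0.3,"dy": 0.4,"dz": 1,"rx": 0,"ry": 0,"rz": 0},{"dx": -0.3,"dy": 0.4,"dz": 1,"rx": 0,"ry": 0,"rz": 0},{"dx": -0.3,"dy": 0.4,"dz": 1,"rx": 0,"ry": 0,"rz": 0},{"dx": -0.3,"dy": 0.4,"dz": 0.5,"rx": 0,"ry": 0,"rz": 0},{"dx": 0,"dy": 0,"dz": 0,"rx": 0,"ry": 0,"rz": 0},{"dx": 0,"dy": 0,"dz": 0,"rx": 0,"ry": 0,"rz": 0},{"dx": 0,"dy": 0,"dz": 0,"rx": 0,"ry": 0,"rz": 0},{"dx": 0,"dy": 0,"dz": 0,"rx": 0,"ry": 0,"rz": 0},{"dx": 0,"dy": 0,"dz": 0,"rx": 0,"ry": 0,"rz": 0},{"dx": 0,"dy": 0,"dz": 0,"rx": 0,"ry": 0,"rz": 0}]'

```text
t: 38.9
tcp_pos: [0.4394, -0.008, 0.1797]
tool_rot: [-0.008, 1.0, 0.0, -0.0]
force: [0.6, -0.0, -0.3]
finger_gap: 0.5
gripper_force: 0.0
```

Run:
```python
from st import *
st()
m=cams.camera_model('scene');im=cams.snapshot('scene');b=cv2.cvtColor(im,cv2.COLOR_RGB2BGR)
# block expected at (.563,-.047,.01); handle tan mask near it
print('block px',proj(m,[.563,-.047,.01]),'handle end',proj(m,[.448,-.049,.02]))
u,v=proj(m,[.5,-.048,.02]).astype(int);c=b[v-40:v+60,u-70:u+90]
# driver bar expected px vs dark
print(proj(m,[.678,-.046,.244]))
t=im[195:215,185:235]
h=im.astype(int);M=((h[...,0]>150)&(h[...,0]-h[...,2]>60)&(h[...,1]>115)).astype(np.uint8)[v-30:v+40,u-60:u+60]
ys,xs=np.nonzero(M);print('tan px',len(xs),xs.min()+u-60 if len(xs) else 0,xs.max()+u-60 if len(xs) else 0,ys.mean()+v-30 if len(ys) else 0)
```

```text
t 38.9 q6 -1.861 tcp [ 0.4394 -0.008   0.1797] yaw 90.94 tz [-4.e-04  1.e-04 -1.e+00] F [ 0.61 -0.03 -0.27] M [ 0.0081 -0.0341 -0.0307] gap 0.5
block px [214.68737844 250.12181687] handle end [206.99889703 216.70661187]
[204.16364681 194.23491367]
tan px 0 0 0 0
```

All 10 picture views are used, so I'll check by mask in the top and wrist cameras.

Run:
```python
from st import *
for n in('top','wrist'):
    m=cams.camera_model(n);im=cams.snapshot(n).astype(int)
    u,v=proj(m,[.495,-.048,.02]).astype(int);x0,y0=max(u-45,0),max(v-70,0);c=im[y0:v+70,x0:u+45]
    M=((c[...,1]-c[...,2]>25)&(c[...,1]>110)&(c[...,0]-c[...,1]<75)).astype(np.uint8)
    cs,_=cv2.findContours(M,0,1)
    for k in sorted(cs,key=cv2.contourArea)[-2:]:
        B=cv2.boxPoints(cv2.minAreaRect(k))+[x0,y0];print(n,cv2.contourArea(k),[onz(m,*p,.02)[:2].round(4).tolist() for p in B])
```

```text
top 35.0 [[0.3999, 0.0696], [0.3995, 0.0548], [0.3755, 0.0557], [0.3759, 0.0704]]
top 90.0 [[0.5386, -0.0388], [0.5398, -0.0529], [0.4534, -0.0588], [0.4522, -0.0448]]
wrist 848.5 [[0.4491, -0.0536], [0.4486, -0.0413], [0.5405, -0.0401], [0.5411, -0.0535]]
```

The handle measures 92 mm by 13 mm on the z = 20 mm plane (91 by 12 expected), so the block lies flat. Handing in.

```bash
python3 -c "
from station import order
print(order.sign_off())"
```

```text
the job is handed in; nothing more can be done
None
```

I handed the job in at about 39 s, with no verdict returned: the screw is nipped at an estimated 4 to 6 N, the block was drawn out under that drag and lies flat on the bench about 115 mm from the screw, the driver was upright in the screw at last sight (33.5 s), and I did not touch the bowl, flask or rib.

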